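# Line up feeding bottles in the steriliser and hold its run switch

### The job

Fill the steriliser's row: take the two empty glass feeding bottles standing on the counter and set them down upright (not dropped), each centred on one of the two free round pads beside the bottle already there, and let go. Then press the orange plunger of the grey hold-to-run switch down with the fingertips to about half of its 24 mm travel (12 mm, where the housing cuts the green band on its stem; the lamp is off both higher up and at the bottom), and finish while still holding it there. Knock nothing over, and leave the mug, canister, teat and sugar jar where they are.

Things in the scene. Friction and masses are not known exactly. Their poses are not given: they have to be found in the camera images.
- bottle_a: empty open clear glass feeding bottle with blue measuring dashes, round, 56 mm diameter up to 100 mm height, narrowing to a 44 mm neck, 125 mm tall, 0.09 to 0.18 kg; origin at the centre of its underside, z up when standing. Starts on the counter.
- bottle_b: empty open clear glass feeding bottle with blue measuring dashes, round, 56 mm diameter up to 100 mm height, narrowing to a 44 mm neck, 125 mm tall, 0.09 to 0.18 kg; origin at the centre of its underside, z up when standing. Starts on the counter.
- bottle_c: empty open clear glass feeding bottle with blue measuring dashes, round, 56 mm diameter up to 100 mm height, narrowing to a 44 mm neck, 125 mm tall, 0.09 to 0.18 kg; origin at the centre of its underside, z up when standing. Starts already standing on pad_a.
- pad_a: round teal pad, 68 mm diameter, 4 mm thick, fixed on the dock's deck; origin at the centre of its underside, its top 4 mm higher (24 mm above the counter). The three pads lie in one row along the dock's y, 85 mm apart, at dock x = -20 mm; which of the three places (left, middle, right) is this pad's changes from start to start. It starts occupied by bottle_c.
- pad_b: round teal pad, 68 mm diameter, 4 mm thick, fixed on the dock's deck; origin at the centre of its underside, its top 4 mm higher (24 mm above the counter). The three pads lie in one row along the dock's y, 85 mm apart, at dock x = -20 mm; which of the three places (left, middle, right) is this pad's changes from start to start. It starts free.
- pad_c: round teal pad, 68 mm diameter, 4 mm thick, fixed on the dock's deck; origin at the centre of its underside, its top 4 mm higher (24 mm above the counter). The three pads lie in one row along the dock's y, 85 mm apart, at dock x = -20 mm; which of the three places (left, middle, right) is this pad's changes from start to start. It starts free.
- dock: white steriliser dock, fixed to the counter, 170 mm (its x) by 280 mm (its y), open deck 20 mm high; a lamp ledge 35 mm deep and 75 mm high runs along its far (+x) edge, its face 70 mm from the pads' centre line. Origin at the centre of its underside; x points away from the robot, y along the row of pads, turned up to 0.2 rad.
- switch_box: grey hold-to-run switch, fixed to the counter, 90 x 90 mm, 50 mm high, with a 2 mm black bezel and the orange plunger on its top centre; stands left or right of the dock (it trades places with the canister). Origin at the centre of its underside.
- plunger (a joint): travel of the plunger: 0 = up at rest, grows as it is pressed straight down, 0.024 = bottomed. Spring return: 3 N to start, about 8 N at 0.012, 12.6 N at the bottom; it springs back when let go. Its stem (24 mm diameter) is banded: white 0 to 8 mm, green 8 to 16 mm, red 16 to 24 mm above the bezel, so pressed to 12 mm the bezel cuts the middle of the green band.
- plunger_top (a point): centre of the flat top of the plunger's orange cap (44 mm diameter, 12 mm thick); 88 mm above the counter at rest, sinks with the plunger.
- mug: blue ceramic mug, 76 mm diameter, 85 mm tall, handle at its +y; on the counter in a row with bottle_a and bottle_b (the three trade places). Origin at the centre of its underside. Leave alone.
- canister: closed formula canister, 90 mm diameter, 130 mm tall, on the side of the dock away from the switch. Origin at the centre of its underside. Leave alone.
- teat: amber silicone teat, 40 mm diameter, 42 mm tall, standing on the counter at the left. Origin at the centre of its underside. Leave alone.
- sugar_jar: amber jar with a red lid, 64 mm diameter, 85 mm tall, at the right. Origin at the centre of its underside. Leave alone.
Not all that is in view belongs to the job. What is shaped like the bottle_a but pink or purple is not meant.

How it is judged:
By the outcome, as a careful person would: the job done as asked, in the order asked, and still so for the second after the job is handed in, while the arm keeps its last pose, push and grip.
It also fails if it takes over 69 s, if anything falls off the work surface, if the arm or the gripper's body presses on something with over 40 N, if the wrist force passes 120 N, or if a joint passes its speed limit or range.

### The arm

A 6-joint arm with a two-finger parallel gripper is mounted at the origin on the work surface. World frame = base frame: x ahead of the robot, y to its left, z up, the work surface at z = 0. Lengths are in m, angles in rad, forces in N, time in s.
With the tool pointing down it reaches from about 0.425 to 0.95 m from the base axis. Payload 3.5 kg.
Tool frame: the origin (TCP) lies on the centre line of the jaws, within the pads' length; the fingertips stand 8 mm ahead of it and the grasp point (between the pads) lies 11 mm behind it; z points along the fingers, y is the line along which they close (so a half turn about z gives the same grasp; the last joint's range is limited). The gripper opens to 85 mm and grips with 20 to 120 N. Pads are 22 mm wide; open, the fingers measure 114 mm over their backs; the gripper's body (76 mm by 85 mm) begins 54 mm behind the grasp point. The pads swing forward as they close: fully open they stand 13 mm farther back than shut.
Start: joints at [-1.329, 0.286, 1.577, -0, 1.279, -0.15], TCP at [0.258, -0.624, 0.239] pointing down, gripper open.
Joint ranges: [-2.77, 2.77], [-0.9, 2.22], [0.21, 2.48], [-1.53, 4.67], [0.24, 2.81], [-2.84, 2.84]. Speed limits (rad/s): [2.79, 2.79, 3.14, 3.14, 3.14, 3.14].

### API

Orientations are given as a unit quaternion [x, y, z, w].
In Python, from plant import ctrl gives the robot as it stands. The module is installed in compiled form; this text tells all that it offers.
- The arm moves only by the tool send_rows, never from a script. Its argument "steps" is a list of rows, each a list of 5 numbers: the shift along the tool's x, y, z in m, then the turn about the tool's z in degrees, then the opening, from -1 (shut) to 1 (fully open). A call has 1 to 12 rows; each row is the pose to reach, as a shift and turn from the pose commanded when the call began, along the tool's axes at that moment; what a row does not reach only later rows make up. A row lasts 1/10 s, in which the tool goes at most 50 mm and 8.59 degrees, less where a joint would pass 70% of its speed; a pose out of reach is approached as far as the arm can. A call with a gripper value outside its range is refused whole. The fingers move at their own pace and stop on an object; "squeeze" is the grip in N (left out, the last holds). Time passes only in rows, so rows that repeat a pose let the fingers close. It gives the time, the measured TCP pose, the force, the opening and the grip force at its end, in the units of the state.
- ctrl.get_state(): the state, without advancing time (a new reading comes with each control period).
- ctrl.read_camera(name): name is "side" or "top" or "wrist"; returns the picture (384x512x3 uint8, red, green, blue); there is no depth.
- ctrl.calibration(name): a dict with "intrinsics" (3x3 intrinsics, pixels), "extrinsics" (4x4, takes a point from world to camera coordinates); the wrist camera has in their place "tool_from_camera" (4x4, takes a point from camera to tool coordinates, whose origin is the TCP and whose axes are the flange's). Camera axes: x right, y up, looking along -z (the intrinsics and any distortion apply to the point x, -y, -z); pixel columns grow to the right and rows downward; lengths in m; the calibration is good to about 2 mm. The wrist camera is an equidistant fisheye: a pixel r from the principal point sees the ray r / f radians off the axis. A picture is of the moment at which its call begins: read the wrist's pose just before it. calibration takes no time and is no camera call.
- ctrl.sign_off(): hands the job in; it is judged then, once.
The state is a dict: "time": time; "qpos": joint angles; "dq": joint speeds; "joint_efforts": joint torques, N m; "eef_pos": TCP position; "tcp_rot": TCP orientation; "contact_force": force on the tool from outside, world axes, zero at the start; "wrist_torque": the same for the moment, N m; "opening": opening from 0.0 (shut) to 1.0 (fully open); "finger_force": force on a finger pad.
Only numpy, scipy, OpenCV 4.12 (cv2) and the standard library are available. Lean on these libraries where they do the work, as an engineer would, in place of code of your own. Each camera call takes 0.05 s, during which the arm holds its last target. There are 200 camera calls.

## Working session

There is one attempt and no reset: what is moved stays moved. The work goes in short steps, Python scripts to look and compute and a tool call to move; the robot and the scene stay as the last step left them, time stands still between calls to the robot, and variables do not carry over. Pictures are saved under pics/ and viewed, at most 13 in all, crops included, and the job is handed in when it is done.

Besides the shell and the picture viewer there is one more tool, called after ">>>" as name(argument=value, ...), one argument or row to a line, values as JSON. send_rows: Moves the arm, as the interface text tells. Its arguments: {"type":"object","properties":{"steps":{"type":"array","items":{"type":"array","items":{"type":"number"}}},"squeeze":{"type":"number"}},"required":["steps"]}

```bash
mkdir -p pics; cat > h.py <<'E'
import numpy as np, cv2
from plant import ctrl
def save(n,f):
    im=ctrl.read_camera(n); cv2.imwrite(f,im[:,:,::-1]); return im
def ray(n,u,v):
    c=ctrl.calibration(n); K=np.array(c['intrinsics']); E=np.array(c['extrinsics'])
    d=np.linalg.inv(K)@[u,v,1]; d=np.array([d[0],-d[1],-d[2]])
    R=E[:3,:3]; return -R.T@E[:3,3], R.T@d
def plane(n,u,v,z):
    o,d=ray(n,u,v); return o+d*(z-o[2])/d[2]
def proj(n,p):
    c=ctrl.calibration(n); K=np.array(c['intrinsics']); E=np.array(c['extrinsics'])
    q=E[:3,:3]@np.array(p)+E[:3,3]; q=K@[q[0],-q[1],-q[2]]; return q[:2]/q[2]
E
python3 - <<'E'
from h import *
np.set_printoptions(precision=4,suppress=True)
a=save('top','pics/top.png'); b=save('side','pics/side.png')
for n in ('top','side','wrist'): print(ctrl.calibration(n))
s=ctrl.get_state(); print(s)
E
```

```text
{'intrinsics': array([[394.7556,   0.    , 263.4337],
       [  0.    , 394.7556, 189.9386],
       [  0.    ,   0.    ,   1.    ]]), 'extrinsics': array([[ 0.0229, -0.9997, -0.0042, -0.0233],
       [ 0.9959,  0.0224,  0.0874, -0.4845],
       [-0.0873, -0.0061,  0.9962, -1.057 ],
       [ 0.    ,  0.    ,  0.    ,  1.    ]])}
{'intrinsics': array([[467.2279,   0.    , 254.9953],
       [  0.    , 467.2279, 195.8313],
       [  0.    ,   0.    ,   1.    ]]), 'extrinsics': array([[-0.7464, -0.6655,  0.005 ,  0.3485],
       [ 0.4998, -0.5556,  0.6645, -0.3014],
       [-0.4394,  0.4985,  0.7473, -1.0049],
       [ 0.    ,  0.    ,  0.    ,  1.    ]])}
{'intrinsics': array([[297.3186,   0.    , 258.5535],
       [  0.    , 297.3186, 191.0539],
       [  0.    ,   0.    ,   1.    ]]), 'tool_from_camera': array([[-0.0006,  0.9653,  0.2612,  0.066 ],
       [ 1.    ,  0.0009, -0.0008,  0.0007],
       [-0.001 ,  0.2612, -0.9653, -0.1343],
       [ 0.    ,  0.    ,  0.    ,  1.    ]])}
{'time': 0.1, 'qpos': array([-1.329 ,  0.2871,  1.5781,  0.    ,  1.2786, -0.15  ]), 'dq': array([-0.0008, -0.0024, -0.0019,  0.0012, -0.0005, -0.0005]), 'joint_efforts': array([  0.0006, -40.7292, -29.37  ,  -0.0001,   0.0034,  -0.    ]), 'eef_pos': array([ 0.2576, -0.6233,  0.2381]), 'tcp_rot': array([ 0.9809,  0.1946, -0.    , -0.0011]), 'contact_force': array([ 0.449 , -0.4248, -0.2402]), 'wrist_torque': array([-0.0728,  0.0152,  0.0292]), 'finger_force': 0.0, 'opening': 0.999091676555139}
```

View pics/top.png

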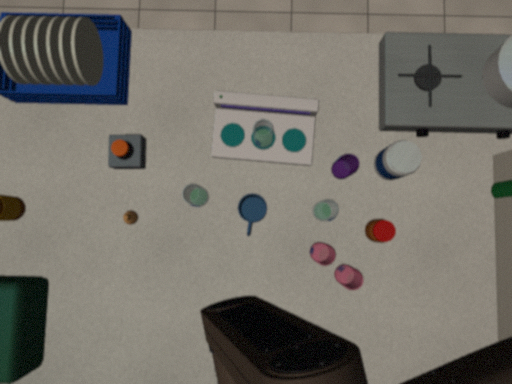

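View pics/side.png

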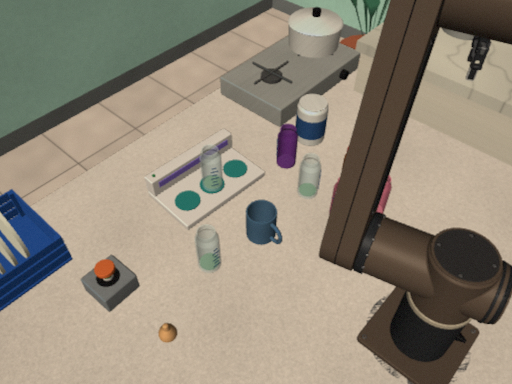

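The top view shows the dock with free pads at (232,134) and (294,140), and bottle_c on the middle pad at (263,134). The empty bottles are at (196,195) and (326,210), the mug is at (252,208) between them, and the switch is at (120,148). The side view agrees: bottles at (208,248) and (310,177), free pads at (188,200) and (235,169).

```bash
python3 - <<'E'
from h import *
np.set_printoptions(precision=4,suppress=True)
a=cv2.imread('pics/top.png'); b=cv2.imread('pics/side.png')
def crop(im,x,y,w,h,k): return cv2.resize(im[y:y+h,x:x+w],None,fx=k,fy=k,interpolation=cv2.INTER_CUBIC)
A=crop(a,100,80,266,150,3)
B=np.hstack([crop(b,140,130,133,96,3),crop(b,180,215,60,60,4.8),crop(b,290,145,40,60,4.8)[:, :111]])[:288]if 1 else 0
B=B[:,:798]; B=np.pad(B,((0,0),(0,798-B.shape[1]),(0,0)))
cv2.imwrite('pics/crop.png',np.vstack([A[:,:798],B]))
def blobs(n,im,lo,hi,z,amin=25):
    hsv=cv2.cvtColor(im,cv2.COLOR_BGR2HSV); m=cv2.inRange(hsv,lo,hi)
    c=cv2.findContours(m,cv2.RETR_EXTERNAL,cv2.CHAIN_APPROX_NONE)[0]
    for k in c:
        if cv2.contourArea(k)>amin:
            mm=cv2.moments(k); u,v=mm['m10']/mm['m00'],mm['m01']/mm['m00']
            print(n,round(u,1),round(v,1),cv2.boundingRect(k),cv2.contourArea(k),plane(n,u,v,z))
for n,im in(('top',a),('side',b)):
    print('teal'); blobs(n,im,(80,150,60),(97,255,255),.024)
    print('orange'); blobs(n,im,(3,150,120),(12,255,255),.088)
print(plane('top',196,195,.06),plane('top',326,210,.06),plane('side',208,248,.06),plane('side',310,177,.06))
E
```

```text
teal
top 293.5 139.9 (283, 130, 22, 21) 319.0 [ 0.6249 -0.0919  0.024 ]
top 232.2 134.5 (222, 124, 21, 21) 312.0 [0.6363 0.0773 0.024 ]
orange
top 118.8 147.2 (111, 140, 16, 16) 168.5 [0.5816 0.3643 0.088 ]
teal
side 187.3 200.4 (176, 192, 24, 18) 310.5 [0.6348 0.079  0.024 ]
side 234.7 168.4 (224, 161, 22, 16) 253.5 [ 0.624  -0.0905  0.024 ]
orange
side 103.6 268.4 (94, 260, 20, 18) 254.5 [0.5795 0.3666 0.088 ]
side 350.6 40.9 (341, 35, 20, 14) 107.0 [ 0.7102 -0.7758  0.088 ]
[0.4641 0.1645 0.06  ] [ 0.4325 -0.1776  0.06  ] [0.4655 0.1656 0.06  ] [ 0.4284 -0.1749  0.06  ]
```

View pics/crop.png

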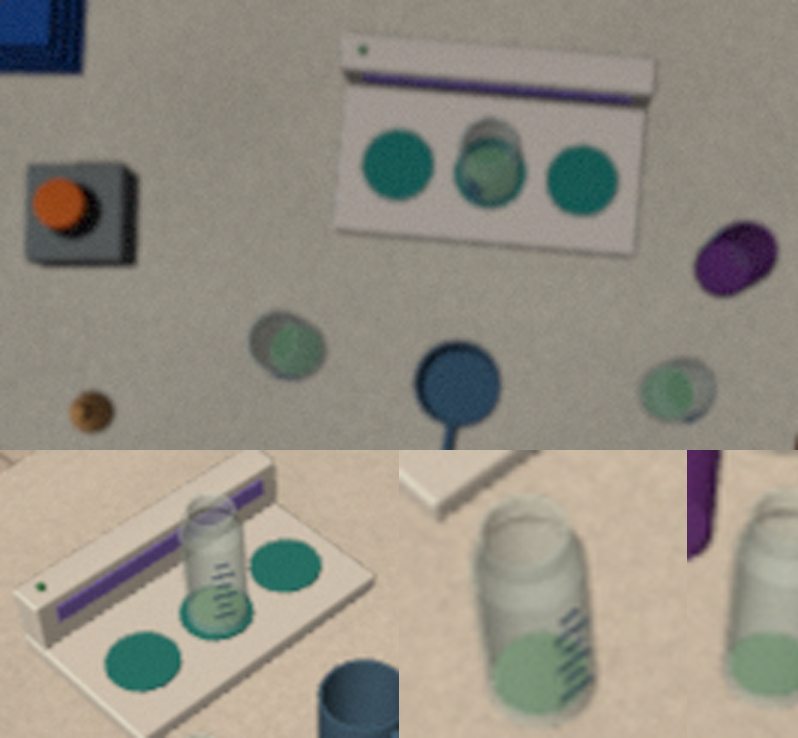

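The crop shows each bottle's green base disc: left about (199,196) and right about (325,210) in the top picture. The pad centres agree between the two views to about 1.5 mm. Next I measure the base discs.

```bash
python3 - <<'E'
from h import *
np.set_printoptions(precision=4,suppress=True)
for n in('top','side'):
    im=cv2.imread(f'pics/{n}.png'); lab=cv2.cvtColor(cv2.GaussianBlur(im,(3,3),0),cv2.COLOR_BGR2LAB)
    m=cv2.inRange(lab,(60,100,120),(255,121,150))
    for k in cv2.findContours(m,cv2.RETR_EXTERNAL,cv2.CHAIN_APPROX_NONE)[0]:
        if cv2.contourArea(k)>60:
            x,y,w,h=cv2.boundingRect(k); print(n,(x,y,w,h),cv2.contourArea(k),plane(n,x+w/2-.5,y+h/2-.5,.006))
E
```

```text
top (0, 290, 13, 83) 717.0 [0.0894 0.6721 0.006 ]
top (314, 202, 18, 17) 216.0 [ 0.4344 -0.1762  0.006 ]
top (190, 188, 17, 17) 209.0 [0.4653 0.1685 0.006 ]
top (282, 128, 24, 24) 422.0 [ 0.6299 -0.0931  0.006 ]
top (251, 126, 25, 23) 407.5 [ 0.6351 -0.0076  0.006 ]
top (220, 123, 25, 24) 425.0 [0.6403 0.0795 0.006 ]
side (199, 252, 20, 18) 245.5 [0.4686 0.1662 0.006 ]
side (174, 190, 27, 21) 400.5 [0.6494 0.0691 0.006 ]
side (299, 183, 17, 14) 171.5 [ 0.4336 -0.1764  0.006 ]
side (199, 175, 26, 19) 351.5 [ 0.6424 -0.0162  0.006 ]
side (223, 159, 25, 19) 330.5 [ 0.6371 -0.1051  0.006 ]
side (288, 0, 102, 34) 1598.5 [ 0.9252 -1.0296  0.006 ]
side (0, 0, 261, 138) 17835.5 [ 1.2581 -0.219   0.006 ]
```

```bash
cat >> h.py <<'E'
def delta(tgt,phi=None):
    s=ctrl.get_state(); q=s['tcp_rot']; p=s['eef_pos']
    from scipy.spatial.transform import Rotation as R
    M=R.from_quat(q).as_matrix(); f=np.degrees(np.arctan2(M[1,0],M[0,0]))
    print('pos',p.round(4),'phi',f.round(2),'tilt',M[:,2].round(3),'delta mm',(1000*M.T@(np.array(tgt)-p)).round(1),'turn',None if phi is None else round(f-phi,1))
E
python3 -c "
from h import *
delta((.434,-.1763,.2),86.3)"
```

```text
pos [ 0.2576 -0.6233  0.2381] phi 22.45 tilt [-0.     0.002 -1.   ] delta mm [ 333.7 -345.7   38.9] turn -63.9
```

>>> send_rows(
  steps=[
    [0.334,-0.346,0,-64,1],
    [0.334,-0.346,0,-64,1],
    [0.334,-0.346,0,-64,1],
    [0.334,-0.346,0,-64,1],
    [0.334,-0.346,0,-64,1],
    [0.334,-0.346,0,-64,1],
    [0.334,-0.346,0,-64,1],
    [0.334,-0.346,0,-64,1],
    [0.334,-0.346,0,-64,1],
    [0.334,-0.346,0.038,-64,1],
    [0.334,-0.346,0.038,-64,1],
    [0.334,-0.346,0.038,-64,1],
  ],
)

```text
time: 1.3
eef_pos: [0.4338, -0.1755, 0.2002]
tcp_rot: [0.728, 0.686, -0.0, -0.001]
contact_force: [-0.1, -0.4, 0.6]
opening: 1.001
finger_force: 0.0
```

```bash
python3 - <<'E'
from h import *
print(ctrl.get_state()['time']); delta((.434,-.1763,.068),86.3)
save('wrist','pics/w1.png')
E
```

```text
1.3
pos [ 0.4338 -0.1755  0.2002] phi 86.57 tilt [-0.002  0.001 -1.   ] delta mm [ -0.9   0.5 132.2] turn 0.3
```

View pics/w1.png

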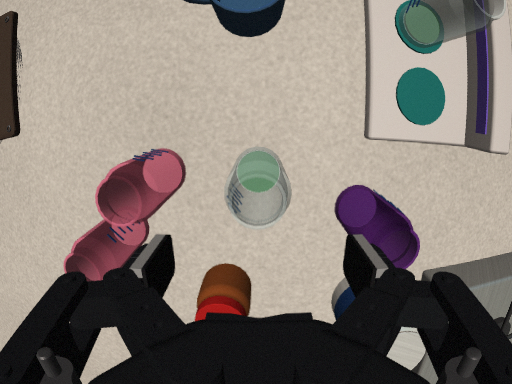

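The wrist view has the bottle centred between the fingers, with its base disc at about (259,171). The free right pad is at (421,96). The pink and purple bottles are clear of the fingers.

```bash
cat >> h.py <<'E'
def wplane(u,v,z,pos,quat):
    from scipy.spatial.transform import Rotation as R
    c=ctrl.calibration('wrist'); K=np.array(c['intrinsics']); T=np.array(c['tool_from_camera'])
    x,y=(u-K[0,2]),(v-K[1,2]); r=np.hypot(x,y); th=r/K[0,0]
    d=np.array([np.sin(th)*x/r,-np.sin(th)*y/r,-np.cos(th)])
    M=R.from_quat(quat).as_matrix(); o=np.array(pos)+M@T[:3,3]; d=M@T[:3,:3]@d
    return o+d*(z-o[2])/d[2]
E
python3 - <<'E'
from h import *
s=ctrl.get_state(); p,q=s['eef_pos'],s['tcp_rot']
im=cv2.imread('pics/w1.png'); hsv=cv2.cvtColor(im,cv2.COLOR_BGR2HSV)
m=cv2.inRange(hsv,(80,150,60),(97,255,255))
for k in cv2.findContours(m,0,1)[0]:
    if cv2.contourArea(k)>200:
        (u,v),_,_=cv2.fitEllipse(k); print('teal',u,v,wplane(u,v,.024,p,q))
for z in(.002,.006): print('base',wplane(259,171,z,p,q))
print('rim', wplane(258.5,203,.125,p,q))
E
```

```text
teal 420.3277893066406 95.70403289794922 [ 0.62527677 -0.09490083  0.024     ]
teal 419.3890380859375 25.590646743774414 [ 0.63113863 -0.01022986  0.024     ]
base [ 0.43523039 -0.17843688  0.002     ]
base [ 0.43527175 -0.17763413  0.006     ]
rim [ 0.43463492 -0.17790219  0.125     ]
```

>>> send_rows(
  steps=[
    [-0.0015,0.001,0.03,0,1],
    [-0.0015,0.001,0.06,0,1],
    [-0.0015,0.001,0.09,0,1],
    [-0.0015,0.001,0.115,0,1],
    [-0.0015,0.001,0.132,0,1],
    [-0.0015,0.001,0.132,0,1],
    [-0.0015,0.001,0.132,0,-1],
    [-0.0015,0.001,0.132,0,-1],
    [-0.0015,0.001,0.132,0,-1],
    [-0.0015,0.001,0.132,0,-1],
    [-0.0015,0.001,0.132,0,-1],
    [-0.0015,0.001,0.132,0,-1],
  ],
  squeeze=30,
)

```text
time: 2.55
eef_pos: [0.4362, -0.179, 0.0713]
tcp_rot: [0.728, 0.685, -0.0, 0.001]
contact_force: [-2.3, -0.5, 6.3]
opening: 0.642
finger_force: 32.3
```

>>> send_rows(
  steps=[
    [0,0,-0.015,0,-1],
    [0,0,-0.04,0,-1],
    [0,0,-0.07,0,-1],
    [0,0,-0.1,0,-1],
    [0,0,-0.13,0,-1],
    [0,0,-0.15,0,-1],
    [0,0,-0.15,0,-1],
  ],
)

```text
time: 3.25
eef_pos: [0.4371, -0.1791, 0.2233]
tcp_rot: [0.729, 0.685, 0.001, 0.004]
contact_force: [0.6, 0.0, -0.7]
opening: 0.643
finger_force: 32.0
```

```bash
python3 - <<'E'
from h import *
s=ctrl.get_state(); p,q=s['eef_pos'],s['tcp_rot']; print(s['time'],s['contact_force'],s['opening'])
delta((.6247,-.0915,.2179),86.3)
cv2.imwrite('pics/w2.png',np.hstack([ctrl.read_camera('wrist')[60:320,140:390,::-1],ctrl.read_camera('side')[60:320,160:420,::-1]]))
E
```

```text
3.25 [ 0.62322385  0.01441234 -0.70468204] 0.6433494687532165
pos [ 0.4371 -0.1791  0.2233] phi 86.46 tilt [ 0.007 -0.005 -1.   ] delta mm [ 99.1 181.8   6.4] turn 0.2
```

View pics/w2.png

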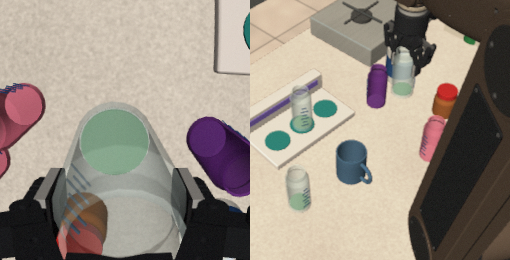

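The bottle is held upright. In the wrist view its base disc is at full-image pixel (254,201).

```bash
python3 - <<'E'
from h import *
s=ctrl.get_state(); p,q=s['eef_pos'],s['tcp_rot']
for z in(.152,.157): print(p, wplane(254,201,z,p,q))
E
```

```text
[ 0.43514299 -0.17787987  0.21905523] [ 0.43253201 -0.17434088  0.152     ]
[ 0.43514299 -0.17787987  0.21905523] [ 0.43270182 -0.17280735  0.157     ]
```

>>> send_rows(
  steps=[
    [0.018,0.035,-0.01,0,-1],
    [0.04,0.077,-0.01,0,-1],
    [0.062,0.119,-0.01,0,-1],
    [0.082,0.158,-0.01,0,-1],
    [0.096,0.184,-0.01,0,-1],
    [0.096,0.184,-0.01,0,-1],
    [0.096,0.184,0.025,0,-1],
    [0.096,0.184,0.06,0,-1],
    [0.096,0.184,0.09,0,-1],
    [0.096,0.184,0.105,0,-1],
    [0.096,0.184,0.112,0,-1],
    [0.096,0.184,0.112,0,-1],
  ],
)

```text
time: 4.55
eef_pos: [0.6241, -0.0937, 0.1064]
tcp_rot: [0.729, 0.685, -0.0, -0.001]
contact_force: [-0.3, -0.4, -0.6]
opening: 0.636
finger_force: 32.3
```

```bash
python3 - <<'E'
from h import *
s=ctrl.get_state(); p,q=s['eef_pos'],s['tcp_rot']; print(s['time'],s['contact_force'],s['opening'])
delta((.6247,-.0915,.095),86.3)
w=ctrl.read_camera('wrist')[60:320,100:400,::-1]; t=ctrl.read_camera('side')[120:220,170:270,::-1]
cv2.imwrite('pics/w3.png',np.hstack([cv2.resize(w,(450,390)),cv2.resize(t,(350,390),interpolation=cv2.INTER_CUBIC)]))
E
```

```text
4.55 [-0.30918194 -0.38430271 -0.55374403] 0.635828390208521
pos [ 0.6241 -0.0937  0.1064] phi 86.43 tilt [-0.002  0.001 -1.   ] delta mm [ 2.3  0.5 11.4] turn 0.1
```

View pics/w3.png

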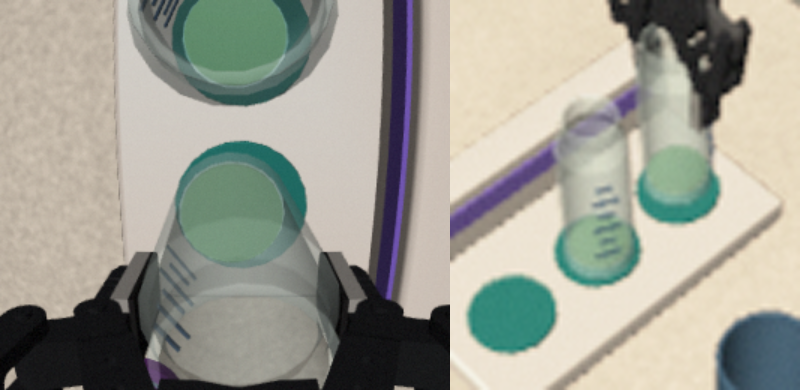

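The base hangs about 10 mm over the right pad. In the wrist crop its disc is at (232,214) against the pad centre (241,204); in the side crop it is at (677,173).

```bash
python3 - <<'E'
from h import *
s=ctrl.get_state(); p,q=s['eef_pos'],s['tcp_rot']
W=lambda x,y,z:wplane(100+x/1.5,60+y/1.5,z,p,q)
S=lambda x,y,z:plane('side',170+(x-450)/3.5,120+y/3.9,z)
print(p)
print('wrist base',W(232,214,.038),'pad',W(241,204,.024),'c base',W(238,42,.028))
print('side base',S(677,173,.038),'c',S(597,247,.028),'padL',S(512,314,.024),'padR',S(679,184,.024))
E
```

```text
[ 0.62576938 -0.09411766  0.10891539]
wrist base [ 0.62356426 -0.09309526  0.038     ] pad [ 0.62809513 -0.09242639  0.024     ] c base [ 0.63162629 -0.01144908  0.028     ]
side base [ 0.62453095 -0.0924356   0.038     ] c [ 0.62747842 -0.00526349  0.028     ] padL [0.63374455 0.07848695 0.024     ] padR [ 0.62567975 -0.09542873  0.024     ]
```

>>> send_rows(
  steps=[
    [0.001,0.0025,0.004,0,-1],
    [0.001,0.0025,0.008,0,-1],
    [0.001,0.0025,0.01,0,-1],
    [0.001,0.0025,0.011,0,-1],
    [0.001,0.0025,0.011,0,-1],
  ],
)

```text
time: 5.15
eef_pos: [0.6272, -0.0927, 0.0961]
tcp_rot: [0.729, 0.685, -0.0, -0.0]
contact_force: [-0.5, 0.4, -2.0]
opening: 0.646
finger_force: 32.3
```

>>> send_rows(
  steps=[
    [0,0,0.001,0,-1],
    [0,0,0.002,0,-1],
    [0,0,0.002,0,-1],
  ],
)

```text
time: 5.45
eef_pos: [0.6276, -0.093, 0.0954]
tcp_rot: [0.729, 0.685, -0.0, 0.0]
contact_force: [-3.0, 0.2, 4.5]
opening: 0.638
finger_force: 32.9
```

>>> send_rows(
  steps=[
    [0,0,0,0,0.5],
    [0,0,0,0,0.8],
    [0,0,0,0,1],
    [0,0,0,0,1],
    [0,0,0,0,1],
    [0,0,-0.03,0,1],
    [0,0,-0.07,0,1],
    [0,0,-0.115,0,1],
    [0,0,-0.15,0,1],
    [0,0,-0.15,0,1],
  ],
)

```text
time: 6.45
eef_pos: [0.6306, -0.0937, 0.2524]
tcp_rot: [0.729, 0.685, 0.003, 0.006]
contact_force: [0.7, -0.0, 0.1]
opening: 0.999
finger_force: 0.0
```

```bash
python3 - <<'E'
from h import *
s=ctrl.get_state(); p,q=s['eef_pos'],s['tcp_rot']; print(s['time'],s['contact_force'],s['opening'])
delta((.467,.1665,.2),86.3)
w=save('wrist','pics/wx.png')[0:330,100:430,::-1]; t=save('side','pics/sx.png')[120:220,170:270,::-1]
cv2.imwrite('pics/w4.png',np.hstack([cv2.resize(w,(440,440)),cv2.resize(t,(350,440),interpolation=cv2.INTER_CUBIC)]))
E
```

```text
6.45 [ 0.72862604 -0.00909076  0.07390479] 0.9990065303927448
pos [ 0.6306 -0.0937  0.2524] phi 86.45 tilt [ 0.013 -0.004 -1.   ] delta mm [ 249.8 -180.    49.3] turn 0.2
```

View pics/w4.png

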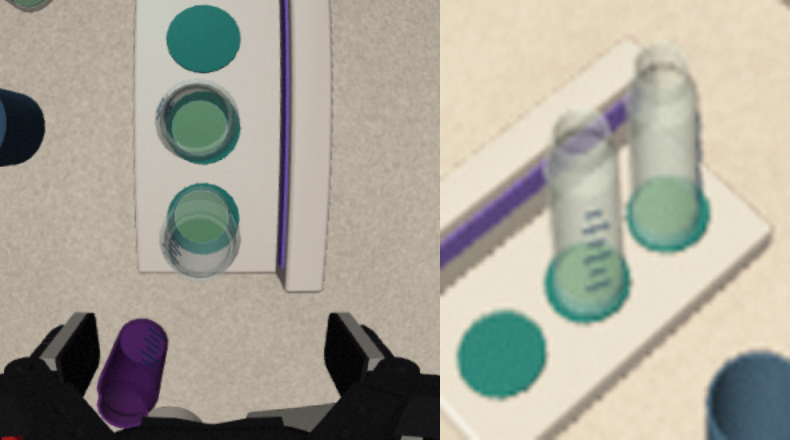

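Bottle one stands centred on its pad: the disc-to-pad offset in both views matches bottle_c's. I go for the second bottle now.

>>> send_rows(
  steps=[
    [0.249,-0.176,0,0,1],
    [0.249,-0.176,0,0,1],
    [0.249,-0.176,0,0,1],
    [0.249,-0.176,0,0,1],
    [0.249,-0.176,0,0,1],
    [0.249,-0.176,0,0,1],
    [0.249,-0.176,0,0,1],
    [0.249,-0.176,0.044,0,1],
    [0.249,-0.176,0.044,0,1],
    [0.249,-0.176,0.044,0,1],
  ],
)

```text
time: 7.55
eef_pos: [0.4662, 0.1659, 0.1984]
tcp_rot: [0.729, 0.685, -0.002, -0.001]
contact_force: [-0.7, 0.4, 0.9]
opening: 1.0
finger_force: 0.0
```

```bash
python3 - <<'E'
from h import *
s=ctrl.get_state(); p,q=s['eef_pos'],s['tcp_rot']; print(s['time'])
w=save('wrist','pics/wy.png')
lab=cv2.cvtColor(cv2.GaussianBlur(w[:,:,::-1],(5,5),0),cv2.COLOR_RGB2LAB if 0 else cv2.COLOR_BGR2LAB)
m=cv2.inRange(lab,(60,100,120),(255,118,150))
for k in cv2.findContours(m,0,1)[0]:
    if cv2.contourArea(k)>400:
        (u,v),ax,_=cv2.fitEllipse(k); print(u,v,ax,wplane(u,v,.006,p,q))
s=ctrl.get_state(); delta((.467,.1665,.068),86.3)
E
```

```text
7.55
400.7981872558594 236.00848388671875 (43.403411865234375, 51.277183532714844) [0.64501641 0.07035453 0.006     ]
257.96917724609375 170.61753845214844 (40.57563781738281, 40.776573181152344) [0.46502079 0.16606832 0.006     ]
pos [0.4674 0.166  0.2002] phi 86.39 tilt [-0.001 -0.    -1.   ] delta mm [  0.6  -0.3 132.2] turn 0.1
```

>>> send_rows(
  steps=[
    [0.0015,-0.001,0.03,0,1],
    [0.0015,-0.001,0.06,0,1],
    [0.0015,-0.001,0.09,0,1],
    [0.0015,-0.001,0.115,0,1],
    [0.0015,-0.001,0.131,0,1],
    [0.0015,-0.001,0.131,0,1],
    [0.0015,-0.001,0.131,0,-1],
    [0.0015,-0.001,0.131,0,-1],
    [0.0015,-0.001,0.131,0,-1],
    [0.0015,-0.001,0.131,0,-1],
    [0.0015,-0.001,0.131,0,-1],
    [0.0015,-0.001,0.131,0,-1],
  ],
)

```text
time: 8.8
eef_pos: [0.4675, 0.1684, 0.0714]
tcp_rot: [0.729, 0.685, 0.001, 0.001]
contact_force: [-1.6, -0.1, 5.3]
opening: 0.632
finger_force: 33.6
```

>>> send_rows(
  steps=[
    [0,0,-0.015,0,-1],
    [0,0,-0.04,0,-1],
    [0,0,-0.07,0,-1],
    [0,0,-0.1,0,-1],
    [0,0,-0.13,0,-1],
    [0,0,-0.15,0,-1],
    [0,0,-0.15,0,-1],
    [0,0,-0.15,0,-1],
  ],
)

```text
time: 9.6
eef_pos: [0.466, 0.1681, 0.219]
tcp_rot: [0.729, 0.685, 0.0, 0.0]
contact_force: [0.9, 0.7, -2.0]
opening: 0.641
finger_force: 33.3
```

```bash
python3 - <<'E'
from h import *
delta((.6355,.078,.2179),86.3)
w=save('wrist','pics/wz.png')
lab=cv2.cvtColor(cv2.GaussianBlur(w,(5,5),0),cv2.COLOR_RGB2LAB)
s=ctrl.get_state();p,q=s['eef_pos'],s['tcp_rot']; print(p,s['opening'],s['contact_force'])
m=cv2.inRange(lab,(60,100,120),(255,118,150))
for k in cv2.findContours(m,0,1)[0]:
    if cv2.contourArea(k)>400:
        (u,v),ax,_=cv2.fitEllipse(k); print(u,v,ax,wplane(u,v,.153,p,q)-p)
E
```

```text
pos [0.466  0.1681 0.219 ] phi 86.45 tilt [ 0.  0. -1.] delta mm [-79.5 174.7   1.2] turn 0.2
[0.46540877 0.16806201 0.21788328] 0.6404216768510431 [ 0.38674865 -0.15852695 -1.57477272]
371.0655517578125 332.4166259765625 (22.81365966796875, 28.43915557861328) [ 0.09705508 -0.13160292 -0.06488328]
392.66021728515625 231.9527130126953 (41.61159133911133, 50.81195831298828) [ 0.10351702 -0.02839253 -0.06488328]
255.0658416748047 209.2542266845703 (63.36355972290039, 65.89508056640625) [-0.00236015 -0.00194292 -0.06488328]
```

>>> send_rows(
  steps=[
    [-0.014,0.033,-0.015,0,-1],
    [-0.031,0.073,-0.015,0,-1],
    [-0.05,0.115,-0.015,0,-1],
    [-0.066,0.152,-0.015,0,-1],
    [-0.077,0.177,-0.015,0,-1],
    [-0.077,0.177,-0.015,0,-1],
    [-0.077,0.177,0.025,0,-1],
    [-0.077,0.177,0.06,0,-1],
    [-0.077,0.177,0.09,0,-1],
    [-0.077,0.177,0.105,0,-1],
    [-0.077,0.177,0.113,0,-1],
    [-0.077,0.177,0.113,0,-1],
  ],
)

```text
time: 10.85
eef_pos: [0.6374, 0.0806, 0.1053]
tcp_rot: [0.729, 0.685, -0.001, -0.001]
contact_force: [-0.1, -0.6, -1.9]
opening: 0.636
finger_force: 33.3
```

```bash
python3 - <<'E'
from h import *
s=ctrl.get_state(); p,q=s['eef_pos'],s['tcp_rot']; print(s['time'],s['contact_force'],s['opening'])
delta((.638,.0795,.095),86.3)
w=ctrl.read_camera('wrist')[60:320,100:400,::-1]; t=ctrl.read_camera('side')[140:240,140:240,::-1]
cv2.imwrite('pics/w5.png',np.hstack([cv2.resize(w,(450,390)),cv2.resize(t,(350,390),interpolation=cv2.INTER_CUBIC)]))
E
```

```text
10.85 [-0.07235271 -0.63755961 -1.88885207] 0.6363325547529503
pos [0.6374 0.0806 0.1053] phi 86.47 tilt [-0.002  0.    -1.   ] delta mm [-1.1  0.7 10.3] turn 0.2
```

View pics/w5.png

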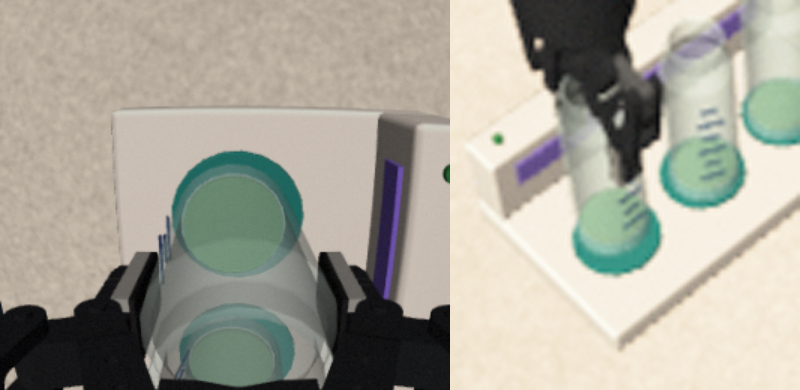

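The base is over the left pad: in the wrist crop the disc is at (232,223) and the pad at (238,214). Alignment is about the same as for the first bottle, so I lower it.

>>> send_rows(
  steps=[
    [0.001,0.0015,0.004,0,-1],
    [0.001,0.0015,0.008,0,-1],
    [0.001,0.0015,0.01,0,-1],
    [0.001,0.0015,0.011,0,-1],
    [0.001,0.0015,0.012,0,-1],
    [0.001,0.0015,0.012,0,-1],
  ],
)

```text
time: 11.55
eef_pos: [0.6398, 0.0813, 0.0955]
tcp_rot: [0.729, 0.685, -0.0, -0.0]
contact_force: [-3.8, -0.0, 4.2]
opening: 0.64
finger_force: 34.1
```

>>> send_rows(
  steps=[
    [0,0,0,0,0.5],
    [0,0,0,0,0.8],
    [0,0,0,0,1],
    [0,0,0,0,1],
    [0,0,0,0,1],
    [0,0,-0.03,0,1],
    [0,0,-0.07,0,1],
    [0,0,-0.115,0,1],
    [0,0,-0.15,0,1],
    [0,0,-0.15,0,1],
    [0,0,-0.15,0,-1],
    [0,0,-0.15,0,-1],
  ],
)

```text
time: 12.75
eef_pos: [0.6388, 0.0813, 0.2423]
tcp_rot: [0.729, 0.685, -0.001, -0.001]
contact_force: [0.1, -0.6, -0.3]
opening: 0.689
finger_force: 0.0
```

```bash
python3 - <<'E'
from h import *
s=ctrl.get_state(); print(s['time'])
delta((.5805,.3655,.13),86.3)
w=save('wrist','pics/wu.png')[0:330,100:430,::-1]; t=save('side','pics/su.png')[130:230,150:250,::-1]
cv2.imwrite('pics/w6.png',np.hstack([cv2.resize(w,(440,440)),cv2.resize(t,(350,440),interpolation=cv2.INTER_CUBIC)]))
E
```

```text
12.75
pos [0.6388 0.0813 0.2423] phi 86.45 tilt [-0.003  0.    -1.   ] delta mm [280.1 -75.4 112.5] turn 0.1
```

View pics/w6.png

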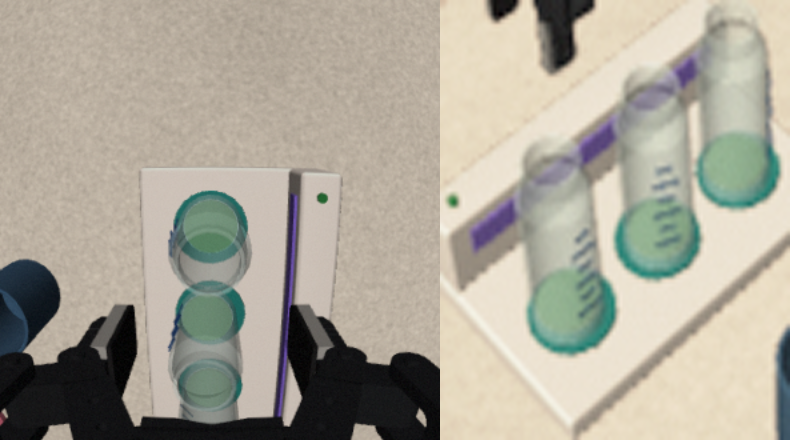

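Both bottles are upright and centred on their pads, matching bottle_c's offsets. Next is the plunger.

>>> send_rows(
  steps=[
    [0.28,-0.0755,0,0,-1],
    [0.28,-0.0755,0,0,-1],
    [0.28,-0.0755,0,0,-1],
    [0.28,-0.0755,0,0,-1],
    [0.28,-0.0755,0,0,-1],
    [0.28,-0.0755,0,0,-1],
    [0.28,-0.0755,0,0,-1],
    [0.28,-0.0755,0.05,0,-1],
    [0.28,-0.0755,0.09,0,-1],
    [0.28,-0.0755,0.112,0,-1],
    [0.28,-0.0755,0.112,0,-1],
  ],
)

```text
time: 13.95
eef_pos: [0.5784, 0.3629, 0.1252]
tcp_rot: [0.729, 0.685, -0.006, -0.002]
contact_force: [-0.3, 0.2, 0.0]
opening: -0.001
finger_force: 0.0
```

```bash
python3 - <<'E'
from h import *
s=ctrl.get_state(); p,q=s['eef_pos'],s['tcp_rot'];print(s['time'],s['opening'],s['contact_force'])
delta((.5805,.3655,.084),86.3)
w=save('wrist','pics/wp.png'); t=save('side','pics/sp.png')
hsv=cv2.cvtColor(w,cv2.COLOR_RGB2HSV); m=cv2.inRange(hsv,(3,150,90),(12,255,255))
for k in cv2.findContours(m,0,1)[0]:
    if cv2.contourArea(k)>300:
        (u,v),ax,_=cv2.fitEllipse(k); print(u,v,ax,cv2.boundingRect(k),wplane(u,v,.088,p,q))
cv2.imwrite('pics/w7.png',np.hstack([cv2.resize(w[80:380,100:400,::-1],(440,440)),cv2.resize(t[220:320,60:140,::-1],(352,440),interpolation=cv2.INTER_CUBIC)]))
E
```

```text
13.95 -0.0013058751556616556 [-0.2617218   0.22927616  0.04438348]
pos [0.5784 0.3629 0.1252] phi 86.41 tilt [-0.011 -0.005 -1.   ] delta mm [ 3.   2.4 41.2] turn 0.1
264.6596984863281 209.51580810546875 (56.163612365722656, 71.68140411376953) (230, 180, 70, 60) [0.58246788 0.36957956 0.088     ]
```

View pics/w7.png

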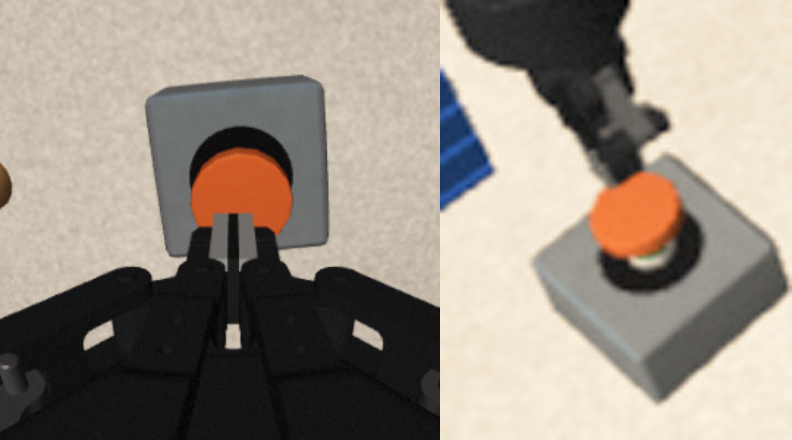

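The wrist view shows the closed fingertips just short of the cap centre, which is at about (264,216) in the full image. The side view shows the plunger up, with a white and green stem. I let the arm settle, then press in small steps.

>>> send_rows(
  steps=[
    [0.001,0.002,0,0,-1],
    [0.001,0.002,0.01,0,-1],
    [0.001,0.002,0.02,0,-1],
    [0.001,0.002,0.028,0,-1],
    [0.001,0.002,0.032,0,-1],
    [0.001,0.002,0.032,0,-1],
    [0.001,0.002,0.032,0,-1],
  ],
)

```text
time: 14.75
eef_pos: [0.5838, 0.3663, 0.1002]
tcp_rot: [0.729, 0.685, -0.0, -0.0]
contact_force: [0.1, -0.0, 0.0]
opening: -0.0
finger_force: 0.0
```

```bash
python3 -c "
from h import *
for i in range(3):
  delta((.581,.3655,.084),86.3); ctrl.read_camera('side')
print(ctrl.get_state()['contact_force'])"
```

```text
pos [0.5838 0.3663 0.1002] phi 86.45 tilt [-0. -0. -1.] delta mm [-1.  -2.7 16.2] turn 0.1
pos [0.584  0.3664 0.1006] phi 86.45 tilt [ 0.001  0.    -1.   ] delta mm [-1.1 -2.9 16.6] turn 0.2
pos [0.5841 0.3665 0.1008] phi 86.45 tilt [ 0.001  0.    -1.   ] delta mm [-1.1 -3.  16.8] turn 0.2
[0.44603549 0.81498391 0.43882043]
```

>>> send_rows(
  steps=[
    [-0.001,-0.0025,0.003,0,-1],
    [-0.001,-0.0025,0.006,0,-1],
    [-0.001,-0.0025,0.009,0,-1],
    [-0.001,-0.0025,0.012,0,-1],
    [-0.001,-0.0025,0.014,0,-1],
    [-0.001,-0.0025,0.014,0,-1],
    [-0.001,-0.0025,0.014,0,-1],
  ],
)

```text
time: 15.6
eef_pos: [0.5812, 0.3656, 0.0872]
tcp_rot: [0.729, 0.685, -0.0, -0.0]
contact_force: [-2.1, -0.4, 6.2]
opening: 0.003
finger_force: 3.0
```

>>> send_rows(
  steps=[
    [0,0,0.002,0,-1],
    [0,0,0.0035,0,-1],
    [0,0,0.0035,0,-1],
    [0,0,0.0035,0,-1],
    [0,0,0.0035,0,-1],
  ],
)

```text
time: 16.1
eef_pos: [0.5813, 0.3656, 0.0841]
tcp_rot: [0.729, 0.685, -0.0, -0.0]
contact_force: [-3.5, -1.2, 7.7]
opening: -0.001
finger_force: 3.6
```

```bash
python3 - <<'E'
from h import *
for i in range(4):
    s=ctrl.get_state(); print(s['eef_pos'],s['contact_force']); t=save('side','pics/sq.png')
o=cv2.imread('pics/su.png'); c=lambda im,x,y,w,h,W,H:cv2.resize(im[y:y+h,x:x+w],(W,H),interpolation=cv2.INTER_CUBIC)
t=t[:,:,::-1]
cv2.imwrite('pics/w8.png',np.hstack([c(t,75,240,60,60,400,400),c(o,140,150,100,100,200,400)*1,c(t,140,150,100,100,200,400)]))
E
```

```text
[0.58125785 0.36555628 0.08413646] [-3.54481328 -1.24354652  7.74101776]
[0.58128609 0.36556019 0.08418962] [-2.8070222  -0.8064867   6.76667647]
[0.58126727 0.36554895 0.08416108] [-3.00530122 -1.0026252   7.76758032]
[0.58126714 0.36558713 0.08416255] [-2.88547974 -1.28749167  7.47654745]
```

View pics/w8.png

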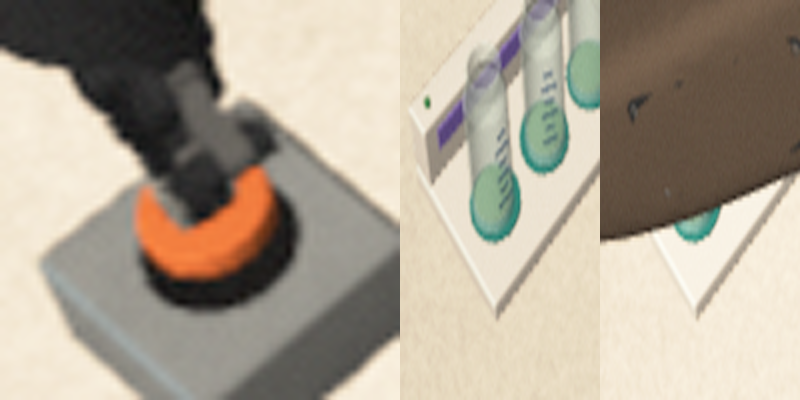

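The side view shows the plunger partly pressed, with force and tip height both reading about 11 to 12 mm. The arm hides the lamp here, so I check it numerically in the top view.

```bash
python3 - <<'E'
from h import *
t=save('top','pics/tq.png'); o=cv2.imread('pics/top.png')[:,:,::-1]
print(o[94:100,218:225].max((0,1)),t[94:100,218:225].max((0,1)))
print(o[94:100,218:225,1],t[94:100,218:225,1])
w=ctrl.read_camera('wrist'); print(ctrl.get_state()['contact_force'])
for z in (.026,.028): pass
c=lambda im,x,y,w,h,W,H:cv2.resize(im[y:y+h,x:x+w,::-1],(W,H),interpolation=cv2.INTER_CUBIC)
cv2.imwrite('pics/w9.png',np.hstack([c(t,190,80,140,100,560,400),c(w,140,150,240,180,240,400)]))
E
```

```text
[160 151 144] [173 165 157]
[[147 142 140 135 141 148 147]
 [145 136 120 120 132 145 150]
 [146 122 104 103 119 142 147]
 [146 131 110 103 125 148 149]
 [147 140 128 127 137 148 150]
 [151 148 145 145 147 151 151]] [[160 154 155 151 158 161 161]
 [156 146 131 128 144 159 164]
 [159 137 117 110 133 156 164]
 [157 143 119 114 135 156 165]
 [165 154 139 139 147 158 165]
 [160 162 158 157 162 164 162]]
[-3.47376209 -1.20562472  7.73642205]
```

View pics/w9.png

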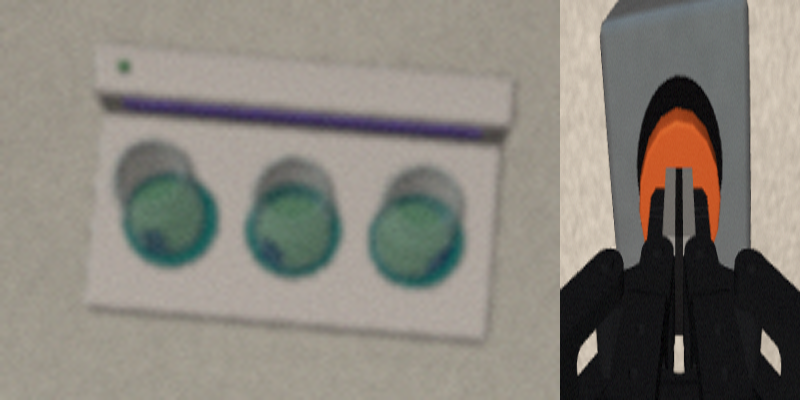

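The top view shows all three bottles upright on their pads. The ledge dot at (221,97) hasn't changed, so it tells me nothing. I measure the plunger's sink from the cap's shift between the rest and pressed side pictures.

```bash
python3 - <<'E'
from h import *
def m(f):
    im=cv2.imread(f)[230:310,70:150]; im=cv2.resize(im,None,fx=4,fy=4,interpolation=cv2.INTER_CUBIC)
    return cv2.inRange(cv2.cvtColor(im,cv2.COLOR_BGR2HSV),(2,140,100),(14,255,255))
R,Q=m('pics/sp.png'),m('pics/sq.png')
a=[np.flatnonzero(R[:,c]).max() for c in range(100,180,8) if R[:,c].any()]
b=[np.flatnonzero(Q[:,c]).max() for c in range(100,180,8) if Q[:,c].any()]
print(a,b)
mx=lambda M:np.flatnonzero(M.any(1)).max()/4
p0=proj('side',(.581,.3655,.088)); p1=proj('side',(.581,.3655,.076)); print('px per 12mm',p1-p0,'observed rows',mx(Q)-mx(R))
E
```

```text
[np.int64(173), np.int64(188), np.int64(192), np.int64(194), np.int64(192), np.int64(192), np.int64(190), np.int64(187), np.int64(181), np.int64(173)] [np.int64(193), np.int64(201), np.int64(206), np.int64(206), np.int64(207), np.int64(206), np.int64(203), np.int64(198), np.int64(192)]
px per 12mm [1.30153702 3.01759529] observed rows 3.0
```

```bash
python3 -c "
from plant import ctrl
print(ctrl.sign_off())"
```

```text
the job is handed in; nothing more can be done
None
```

Job handed in: both bottles stand upright on the two free pads and have been let go, and the fingertips are holding the plunger at about 12 mm by force, tip height and image shift, though I could not confirm the lamp was lit.

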